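# Put the serving board away on the middle rails of the counter rack

### The arm

A 6-joint arm with a two-finger parallel gripper is mounted at the origin on the work surface. World frame = base frame: x ahead of the robot, y to its left, z up, the work surface at z = 0. Lengths are in m, angles in rad, forces in N, time in s.
With the tool pointing down it reaches from about 0.35 to 0.875 m from the base axis. Payload 4.2 kg.
Tool frame: the origin (TCP) lies midway between the tips of the shut fingers; the grasp point (between the pads) lies 19 mm behind it; z points along the fingers, y is the line along which they close (so a half turn about z gives the same grasp; the last joint's range is limited). The gripper opens to 85 mm and grips with 20 to 120 N. Pads are 22 mm wide; open, the fingers measure 114 mm over their backs; the gripper's body (76 mm by 85 mm) begins 54 mm behind the grasp point. The pads swing forward as they close: fully open they stand 13 mm farther back than shut.
Start: joints at [1.476, 0.385, 0.008, 0, -1.194, -0.259], TCP at [0.217, 0.586, 0.21] pointing down, gripper open.
Joint ranges: [-3.14, 3.14], [-1.21, 2.06], [-1.07, 1.41], [-3.16, 2.05], [-2.99, -0.16], [-3.1, 3.1]. Speed limits (rad/s): [2.79, 2.79, 3.14, 3.14, 3.14, 3.14].

### API

Orientations are given as a 3x3 rotation matrix whose columns are the frame's x, y, z axes.
In Python, from station import * gives the robot as it stands.
- The arm moves only by the tool servo_tool, never from a script. Its argument "steps" is a list of rows, each a list of 7 numbers: the closure in counts, from 0 (fully open) to 255 (shut), then the shift along the tool's x, y, z as a fraction of full scale, then the turn, a rotation vector about the tool's x, y, z as a fraction of full scale. A call has exactly 10 rows; each row shifts and turns the commanded pose from where the row before left it, along the tool's axes as they then stand; what a row does not reach is not made up. Full scale, the value 1, is 6 cm for a shift and 0.15 rad for a turn. A row lasts 1/8 s, in which the tool goes at most 62.5 mm and 10.7 degrees, less where a joint would pass 70% of its speed; a pose out of reach is approached as far as the arm can. A call with a number of a shift or a turn outside -1 to 1 is refused whole. A call with a gripper value outside its range is refused whole. The fingers move at their own pace and stop on an object; the grip force is fixed at half the most. Time passes only in rows, so rows that do not move let the fingers close, or fill a call up. It gives the time, the measured TCP pose, the force, the opening and the grip force at its end, in the units of the state.
- get_obs(): the state, without advancing time (a new reading comes with each control period).
- grab_frame(name): name is "scene" or "top" or "wrist"; returns the picture (420x560x3 uint8, blue, green, red); there is no depth.
- get_calibration(name): a dict with "fx", "fy", "cx", "cy" (pixels), "k1" (the pictures are not rectified: a ray, as slopes to the right and down, at radius r is drawn at 1 + k1 r^2 times it, then the intrinsics apply), "position" and "orientation" of the camera in the world. Camera axes: x right, y up, looking along -z (the intrinsics and any distortion apply to the point x, -y, -z); pixel columns grow to the right and rows downward; lengths in m; the calibration is good to about 2 mm. A picture is of the moment at which its call begins: read the wrist's pose just before it. get_calibration takes no time and is no camera call; for the wrist camera it gives the pose at the moment of the call.
- close_job(): hands the job in; it is judged then, once.
The state is a dict: "time_s": time; "joint_pos": joint angles; "dq": joint speeds; "effort": joint torques, N m; "ee_pos": TCP position; "ee_rot": TCP orientation; "wrist_force": force on the tool from outside, world axes, zero at the start; "torque": the same for the moment, N m; "width": opening from 0.0 (shut) to 1.0 (fully open); "finger_force": force on a finger pad.
Only numpy, scipy, OpenCV 4.12 (cv2) and the standard library are available. Lean on these libraries where they do the work, as an engineer would, in place of code of your own. Each camera call takes 0.05 s, during which the arm holds its last target. There are 200 camera calls.

### The job

Press down the handle of the serving board that lies flush in the dark wooden stand until its other end tips up, lift it out by that raised end and lay it flat on the counter. Then take it by the handle and slide it, plain end first, fully home on the middle pair of rails of the steel rack. Leave it there and do not disturb the other board, the cup, the tissue box or the toy van.

Things in the scene. Friction and masses are not known exactly. Their poses are not given: they have to be found in the camera images.
- board_mid (a point): Light wooden serving board to be moved: flat, paddle-shaped, 180 mm long, 8 mm thick, 0.10 to 0.16 kg. Point at the middle of its length, half-way up. x runs from handle to plain end, z up. Blade 64 mm wide, x = -30 to +90 mm; handle 44 mm wide, x = -90 to -30 mm. Starts flush in the stand, handle roughly towards the robot, about 5 mm free round it: no grip until tipped.
- board_nose (a point): Middle of the plain end (end of the blade, away from the handle) of the same board, 90 mm along x from board_mid, half-way up; same axes.
- board: The same board; origin on its underside, 4 mm below board_mid; same axes.
- stand: Dark wooden block, fixed, 104 mm wide, 46 mm high, x = -126 to +110 mm, with a recess in the board's outline: 56 mm wide round the handle (x = -112 to -36 mm), 74 mm wide round the blade (x = -36 to +96 mm). Origin on the counter below the middle of the board as it starts; x points to the board's plain end. Inside, the board rests on a see-saw floor (rocker).
- rocker (a joint): See-saw floor under the board, hinged across the stand at x = -10 mm, 32 mm up (6 mm below the board). 0 = level (start), up to the stop at 0.26 rad as the handle goes down; tips only that way. Stiff hinge: 2 to 4 N on the handle moves it and it stays where left. At the stop the plain end is about 25 mm higher than at first, the handle's end 20 mm lower.
- rack_middle (a point): Open steel rack, fixed, mouth roughly to the robot; 125 mm high, 96 wide, 132 deep. Three pairs of rails, tops 30, 68, 106 mm above the counter; lowest holds a board. Point: at the mouth, midway between the MIDDLE pair, level with the rail tops; x into the rack, z up. Rails 18 mm wide, 6 thick, 40 free between; 76 mm between posts. Back stop 123 mm in. A board fully home sticks its handle out 57 mm.
- board2_mid (a point): A second board, the same as the first, already home on the lowest rails of the rack; middle of its length, half-way up, x towards its plain end. To be left alone.
- cup: White ceramic cup, 72 mm across, 85 mm high, standing on the counter; origin at the centre of its underside. Leave alone.
- tissues: Cardboard tissue box 125 x 100 x 55 mm; origin at the centre of its underside, x along its length. Leave alone.
- toyvan: White toy van 122 mm long, 48 mm wide, 58 mm high; origin at the centre of its underside, x along its length. Leave alone.
Mind the look-alikes: they are no part of the job. What is shaped like the board but green or yellow is not meant.

How it is judged:
By the outcome, as a careful person would: the job done as asked, in the order asked, and still so for the second after the job is handed in, with the robot touching nothing.
It also fails if it takes over 69 s, if anything falls off the work surface, if the arm or the gripper's body presses on something with over 40 N, if the wrist force passes 120 N, or if a joint passes its speed limit or range.

## Working session

There is one attempt and no reset: what is moved stays moved. The work goes in short steps, Python scripts to look and compute and a tool call to move; the robot and the scene stay as the last step left them, time stands still between calls to the robot, and variables do not carry over. Pictures are saved under pics/ and viewed, at most 12 in all, crops included, and the job is handed in when it is done.

Besides the shell and the picture viewer there is one more tool, called after "Request:" in YAML: its name, and indented under it one key for each argument. servo_tool: Moves the arm, as the interface text tells. Shift numbers are shares of 6 cm and turn numbers shares of 0.15 rad, none past 1 either way. Its arguments: {"type":"object","properties":{"steps":{"type":"array","items":{"type":"array","items":{"type":"number"}}}},"required":["steps"]}

```bash
ls; mkdir -p pics; python3 - <<'E'
from station import *
import cv2, numpy as np
o=get_obs(); print({k:np.round(v,3).tolist() for k,v in o.items()})
for n in ("scene","top"):
    f=grab_frame(n); c=get_calibration(n); print(n,{k:np.round(v,4).tolist() for k,v in c.items()})
    cv2.imwrite(f"pics/{n}0.png",f)
c=get_calibration("wrist");print({k:np.round(v,4).tolist() for k,v in c.items()})
E
```

```text
pics
{'time_s': 0.0, 'joint_pos': [1.476, 0.386, 0.007, -0.001, -1.194, -0.259], 'dq': [-0.001, -0.001, 0.003, -0.0, -0.0, -0.0], 'effort': [0.0, -39.229, 18.84, 4.186, -0.005, 0.0], 'ee_pos': [0.216, 0.586, 0.208], 'ee_rot': [[0.938, -0.347, -0.001], [-0.347, -0.938, -0.002], [0.0, 0.002, -1.0]], 'wrist_force': [-0.371, -0.804, -0.543], 'torque': [0.005, -0.048, -0.021], 'finger_force': 0.0, 'width': 0.998}
scene {'fx': 506.5443, 'fy': 506.5443, 'cx': 286.613, 'cy': 210.9836, 'k1': -0.1241, 'position': [1.3852, 0.0355, 1.2728], 'orientation': [[0.0017, -0.8039, 0.5947], [0.9999, 0.0098, 0.0103], [-0.0141, 0.5946, 0.8039]]}
top {'fx': 413.8203, 'fy': 413.8203, 'cx': 273.6245, 'cy': 209.5391, 'k1': -0.0696, 'position': [0.3271, -0.0041, 1.2843], 'orientation': [[0.0199, 0.9883, -0.1513], [-0.9998, 0.0192, -0.0062], [-0.0032, 0.1514, 0.9885]]}
{'fx': 298.4448, 'fy': 298.4448, 'cx': 276.635, 'cy': 209.9567, 'k1': -0.0138, 'position': [0.2856, 0.5604, 0.3733], 'orientation': [[-0.3455, 0.8969, 0.2759], [-0.9384, -0.3309, -0.0996], [0.002, -0.2934, 0.956]]}
```

View pics/scene0.png

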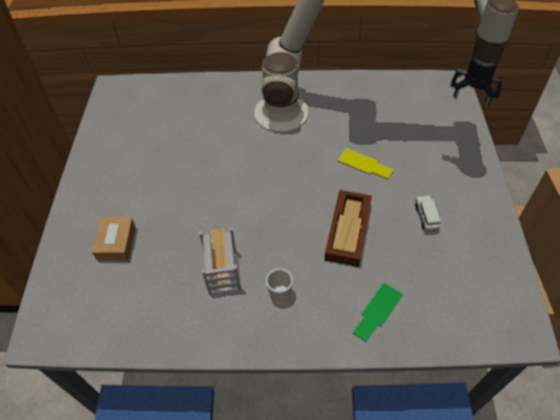

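View pics/top0.png

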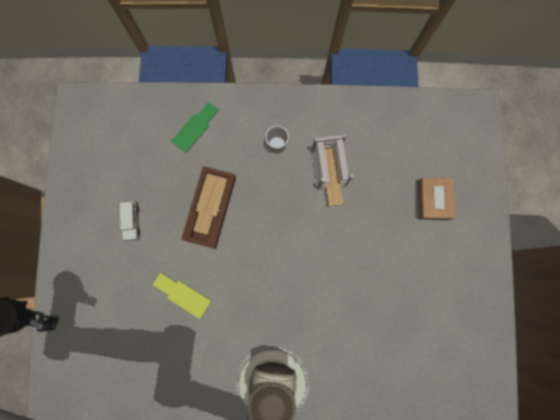

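The scene shows the stand at about (350,228), the rack at (218,260), the cup at (280,283), and the green and yellow decoys. In the top view, the stand is at (209,207), the rack at (333,165) and the cup at (277,138). I'll make one zoomed composite of the stand and rack.

```bash
python3 - <<'E'
import cv2, numpy as np
t=cv2.imread("pics/top0.png"); s=cv2.imread("pics/scene0.png")
r=lambda im,x,y,w,h:cv2.resize(im[y:y+h,x:x+w],(400,300),interpolation=cv2.INTER_CUBIC)
# 4x scale => 100 x 75 areas... use 120x90
a=np.vstack([np.hstack([r(t,150,162,120,90),r(t,275,122,120,90)]),np.hstack([r(s,290,185,120,90),r(s,160,215,120,90)])])
cv2.imwrite("pics/z0.png",a)
E
```

```text
(no output)
```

View pics/z0.png

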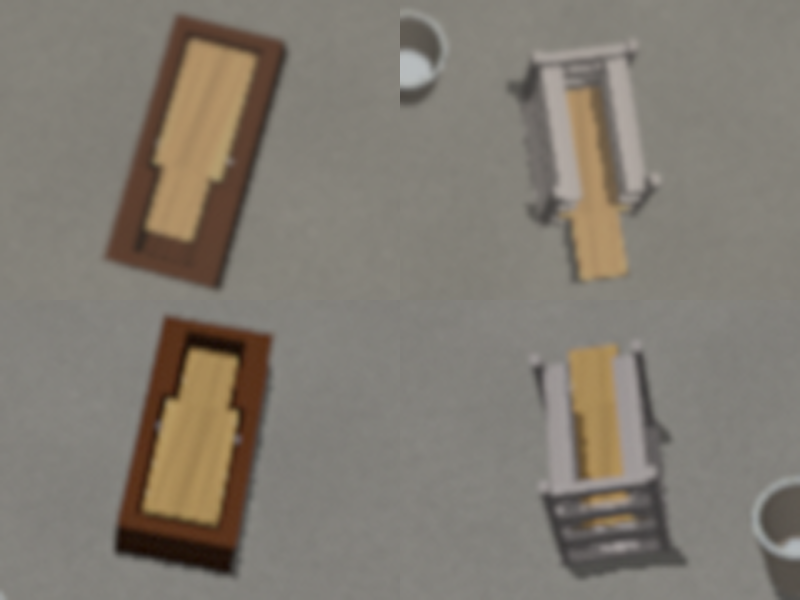

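The handle points towards the robot (top-left crop, bottom end), and the top rails are clearly visible in the top-right crop. I'll fit the stand and rack poses from these corners.

```bash
cat > h.py <<'E'
from station import *
import cv2, numpy as np
from scipy.optimize import least_squares
from scipy.linalg import expm, logm
from scipy.spatial.transform import Rotation as Rn
def proj(P,c):
    p=(np.atleast_2d(P)-c["position"])@np.array(c["orientation"])
    s=np.c_[p[:,0]/-p[:,2],-p[:,1]/-p[:,2]]
    s=s*(1+c["k1"]*(s**2).sum(1,keepdims=True))
    return s*[c["fx"],c["fy"]]+[c["cx"],c["cy"]]
def fr(p,loc):  # planar pose x,y,yaw ; loc Nx3
    c,s=np.cos(p[2]),np.sin(p[2]); l=np.atleast_2d(loc)
    return np.c_[p[0]+c*l[:,0]-s*l[:,1],p[1]+s*l[:,0]+c*l[:,1],l[:,2]]
def fit(obs,p0):  # obs: list of (calib,loc,pix)
    f=lambda p:np.concatenate([(proj(fr(p,l),c)-u).ravel() for c,l,u in obs])
    r=least_squares(f,p0,loss="soft_l1"); return r.x,np.sqrt(np.mean(f(r.x)**2))
def Rt(yaw,pitch=0,half=False):
    """tool down, tool y along board +-y; pitch>0 tips board nose up (about board y)"""
    B=Rn.from_euler("ZY",[yaw,-pitch]).as_matrix()
    R=B@np.diag([1.,-1,-1])
    return R@np.diag([-1.,-1,1]) if half else R
def plan(pos,R,n,cmd=None):
    o=get_obs(); T=np.eye(4);T[:3,:3]=o["ee_rot"];T[:3,3]=o["ee_pos"]
    G=np.eye(4);G[:3,:3]=R;G[:3,3]=pos
    d=expm(np.real(logm(np.linalg.inv(T)@G))/n)
    w=Rn.from_matrix(d[:3,:3]).as_rotvec()
    print(n,"rows:",np.round(d[:3,3]/.06,3),np.round(w/.15,3))
def st():
    o=get_obs();print("t",round(o["time_s"],2),"p",np.round(o["ee_pos"],4),"F",np.round(o["wrist_force"],1),"w",np.round(o["width"],3),"ff",round(o["finger_force"],1))
E
python3 - <<'E'
from h import *
ct,cs=get_calibration("top"),get_calibration("scene")
k=120/400
px=lambda a,x0,y0:(np.array(a)+.5)*k-.5+[x0,y0]
A=px([(178,14),(287,42),(218,290),(106,258)],150,162)
B=px([(165,17),(272,35),(237,250),(118,230)],290,185)
z=.046
LA=[(.11,.052,z),(.11,-.052,z),(-.126,-.052,z),(-.126,.052,z)]
LB=[(-.126,-.052,z),(-.126,.052,z),(.11,.052,z),(.11,-.052,z)]
for o in ([(ct,LA,A),(cs,LB,B)],[(ct,LA,A)],[(cs,LB,B)]): print("stand",*fit(o,[.5,.15,-.2]))
z=.106
RA=px([(557,200),(580,200),(625,192),(647,187)],275,122)-[120,0]
RL=[(0,.038,z),(0,.020,z),(0,-.020,z),(0,-.038,z)]
# board2 handle end on lowest rails: end at x=-57, z top .038
H=px([(577,281),(627,276)],275,122)-[120,0]; HL=[(-.057,.022,.038),(-.057,-.022,.038)]
# scene: front post tops, rear; handle end
S=px([(569,347-300),(617,345-300)],160,215)-[120,0]; SL=[(-.057,-.022,.038),(-.057,.022,.038)]
p,e=fit([(ct,RL,RA),(ct,HL,H),(cs,SL,S)],[.6,-.1,.1]);print("rack",p,e)
print(fit([(ct,HL,H),(cs,SL,S)],[.6,-.1,.1]),fit([(ct,RL,RA)],[.6,-.1,.1]))
p,_=fit([(ct,LA,A),(cs,LB,B)],[.5,.15,-.2])
plan(fr(p,[(-.03,0,.30)])[0],Rt(p[2]),20); plan(fr(p,[(-.03,0,.30)])[0],Rt(p[2],0,True),20)
E
```

```text
stand [ 0.53111584  0.20101572 -0.23041136] 0.7111877766757884
stand [ 0.53003908  0.19863925 -0.236318  ] 0.2844453155214493
stand [ 0.53221402  0.20334535 -0.22657668] 0.39895399536543585
rack [ 0.59489063 -0.17541382  0.15770147] 0.9370380652692156
(array([ 0.5912515 , -0.18003609,  0.08723579]), np.float64(0.34709732994835024)) (array([ 0.59789422, -0.17498037,  0.17214122]), np.float64(0.4545397765462538))
20 rows: [ 0.32   0.232 -0.076] [ 0.001  0.    -0.041]
20 rows: [ 0.387 -0.453 -0.076] [ 0.000e+00 -1.000e-03  1.006e+00]
```

Request:
servo_tool:
  steps:
    - [255,0.29,0.23,0.04,0,0,-0.041]
    - [255,0.29,0.23,0.04,0,0,-0.041]
    - [255,0.29,0.23,0.04,0,0,-0.041]
    - [255,0.29,0.23,0.04,0,0,-0.041]
    - [255,0.29,0.23,0.04,0,0,-0.041]
    - [255,0.29,0.23,0.04,0,0,-0.041]
    - [255,0.29,0.23,0.04,0,0,-0.041]
    - [255,0.29,0.23,0.04,0,0,-0.041]
    - [255,0.29,0.23,0.04,0,0,-0.041]
    - [255,0.29,0.23,0.04,0,0,-0.041]

```text
time_s: 1.35
ee_pos: [0.3379, 0.3985, 0.1855]
ee_rot: [[0.958, -0.288, 0.0], [-0.288, -0.958, 0.0], [0.0, -0.0, -1.0]]
wrist_force: [-0.6, -0.2, -0.6]
width: 0.004
finger_force: 0.0
```

Request:
servo_tool:
  steps:
    - [255,0.29,0.23,0.04,0,0,-0.041]
    - [255,0.29,0.23,0.04,0,0,-0.041]
    - [255,0.29,0.23,0.04,0,0,-0.041]
    - [255,0.29,0.23,0.04,0,0,-0.041]
    - [255,0.29,0.23,0.04,0,0,-0.041]
    - [255,0.29,0.23,0.04,0,0,-0.041]
    - [255,0.29,0.23,0.04,0,0,-0.041]
    - [255,0.29,0.23,0.04,0,0,-0.041]
    - [255,0.29,0.23,0.04,0,0,-0.041]
    - [255,0.29,0.23,0.04,0,0,-0.041]

```text
time_s: 2.6
ee_pos: [0.4694, 0.2198, 0.1615]
ee_rot: [[0.974, -0.229, 0.0], [-0.229, -0.974, 0.0], [0.0, -0.0, -1.0]]
wrist_force: [-0.8, 0.4, 0.0]
width: -0.0
finger_force: 0.0
```

```bash
python3 - <<'E'
from h import *
st(); c=get_calibration("wrist"); f=grab_frame("wrist"); cv2.imwrite("pics/w1.png",f)
import json; json.dump({k:np.array(v).tolist() for k,v in c.items()},open("w1.json","w"))
E
```

```text
t 2.6 p [0.4694 0.2198 0.1615] F [-0.8  0.4  0. ] w -0.0 ff 0.0
```

View pics/w1.png

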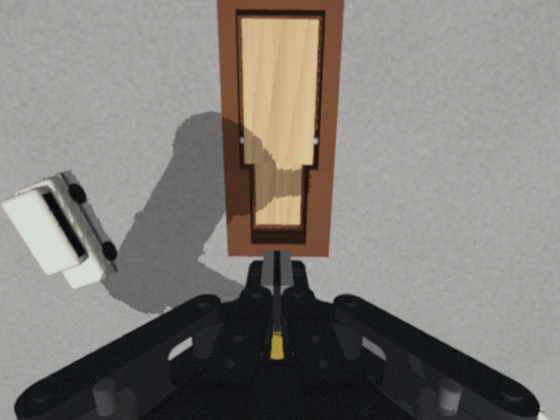

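The wrist view shows the stand's near edge at (229–329, 256), the handle end at (255–302, 225) and the nose edge at (242–319, 17).

```bash
python3 - <<'E'
from h import *; import json
c=json.load(open("w1.json")); z=.046
L=[(-.126,.052,z),(-.126,-.052,z)]; U=[(229,256),(329,256)]
BL=[(-.09,.022,z),(-.09,-.022,z),(.09,.032,z),(.09,-.032,z)]; BU=[(255,225),(302,225),(242,17),(319,17)]
for o in ([(c,L,U),(c,BL,BU)],[(c,BL,BU)],[(c,L,U)]):print(fit(o,[.53,.2,-.23]))
p,_=fit([(c,BL,BU)],[.53,.2,-.23]); print(proj(get_obs()["ee_pos"],c))
plan(fr(p,[(-.072,0,.052)])[0],Rt(p[2]),10)
E
```

```text
(array([ 0.53080331,  0.20252858, -0.23294811]), np.float64(0.9553655735067006))
(array([ 0.53066618,  0.20275495, -0.23542524]), np.float64(1.0831236170448877))
(array([ 0.53121093,  0.20282299, -0.22937995]), np.float64(0.2784435800816954))
[[278.64421742 244.93961398]]
10 rows: [-0.016  0.002  0.182] [0.001 0.    0.002]
```

Request:
servo_tool:
  steps:
    - [255,-0.016,0.002,0.182,0,0,0]
    - [255,-0.016,0.002,0.182,0,0,0]
    - [255,-0.016,0.002,0.182,0,0,0]
    - [255,-0.016,0.002,0.182,0,0,0]
    - [255,-0.016,0.002,0.182,0,0,0]
    - [255,-0.016,0.002,0.182,0,0,0]
    - [255,-0.016,0.002,0.182,0,0,0]
    - [255,-0.016,0.002,0.182,0,0,0]
    - [255,-0.016,0.002,0.182,0,0,0]
    - [255,-0.016,0.002,0.182,0,0,0]

```text
time_s: 3.9
ee_pos: [0.4593, 0.2222, 0.0516]
ee_rot: [[0.973, -0.229, 0.0], [-0.229, -0.973, -0.0], [0.0, -0.0, -1.0]]
wrist_force: [0.5, -0.4, 0.2]
width: -0.001
finger_force: 0.0
```

Request:
servo_tool:
  steps:
    - [255,0,0,0.04,0,0,0]
    - [255,0,0,0.04,0,0,0]
    - [255,0,0,0.04,0,0,0]
    - [255,0,0,0.04,0,0,0]
    - [255,0,0,0.04,0,0,0]
    - [255,0,0,0.04,0,0,0]
    - [255,0,0,0.04,0,0,0]
    - [255,0,0,0.04,0,0,0]
    - [255,0,0,0.03,0,0,0]
    - [255,0,0,0.02,0,0,0]

```text
time_s: 5.15
ee_pos: [0.4593, 0.2222, 0.03]
ee_rot: [[0.973, -0.229, -0.0], [-0.229, -0.973, -0.0], [-0.0, 0.0, -1.0]]
wrist_force: [-0.7, 0.7, -0.0]
width: 0.002
finger_force: 0.0
```

Request:
servo_tool:
  steps:
    - [255,0,0,0.02,0,0,0]
    - [255,0,0,0.02,0,0,0]
    - [255,0,0,0.02,0,0,0]
    - [255,0,0,0.02,0,0,0]
    - [255,0,0,0,0,0,0]
    - [255,0,0,0,0,0,0]
    - [255,0,0,0,0,0,0]
    - [255,0,0,0,0,0,0]
    - [255,0,0,0,0,0,0]
    - [255,0,0,0,0,0,0]

```text
time_s: 6.4
ee_pos: [0.4593, 0.2222, 0.0253]
ee_rot: [[0.973, -0.229, 0.0], [-0.229, -0.973, -0.0], [0.0, 0.0, -1.0]]
wrist_force: [-0.8, 0.4, -0.2]
width: 0.002
finger_force: 0.0
```

```bash
python3 - <<'E'
from h import *; import json
st(); c=get_calibration("wrist"); f=grab_frame("wrist"); cv2.imwrite("pics/w2.png",f)
t=grab_frame("scene"); z=cv2.resize(t[170:290,290:410],(420,420),interpolation=cv2.INTER_CUBIC)
cv2.imwrite("pics/w2.png",np.hstack([cv2.resize(f,(380,285)),cv2.resize(z,(285,285))]))
E
```

```text
t 6.4 p [0.4593 0.2222 0.0253] F [-0.8  0.4 -0.2] w 0.002 ff 0.0
```

View pics/w2.png

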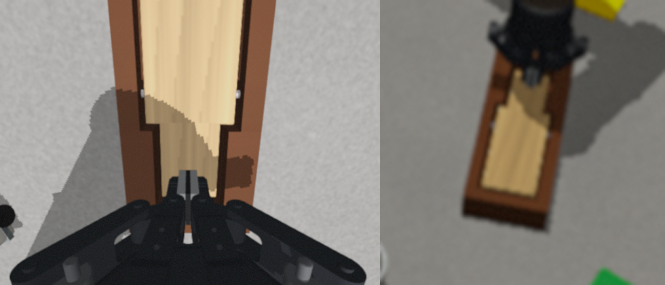

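```bash
python3 - <<'E'
from h import *
c=get_calibration("wrist");o=get_obs();R=np.array(o["ee_rot"]);p=o["ee_pos"]
for q in [(0,0,0),(.011,0,0),(.011,0,-.013),(.011,0,-.019),(.011,0,-.038),(0,.02,0)]: print(q,proj(p+R@np.array(q),c).round(1))
print(o["wrist_force"],o["torque"], o["effort"])
P=[.531,.2027,-.232]
# predicted features: level vs tipped
def tip(x,y,top,a): 
    h=.014 if top else .006
    return (-.01+(x+.01)*np.cos(a)-h*np.sin(a), y, .032+(x+.01)*np.sin(a)+h*np.cos(a))
for a in (0,.13,.26):
    L=[tip(-.03,.032,1,a),tip(-.03,-.032,1,a),tip(.05,.032,1,a),tip(.05,-.032,1,a)]
    print(a,proj(fr(P,L),c).round(1).tolist()); 
    L=[tip(.09,.032,1,a),tip(.09,-.032,1,a)]; print("  scene",proj(fr(P,L),get_calibration("scene")).round(1).tolist(), "w", proj(fr(P,L),c).round(0).tolist())
f=grab_frame("wrist");s=grab_frame("scene");cv2.imwrite("pics/w2f.png",f);cv2.imwrite("pics/s2f.png",s)
def edges(im,r,a,b):
    g=im[r,a:b].astype(int); print(r,[(a+i,tuple(v)) for i,v in enumerate(g) if i%3==0][:70])
b=f.astype(int); lum=b.sum(2)
for r in (20,100,170,180,190,200): 
    m=(b[r,:,2]>150)&(b[r,:,2]-b[r,:,0]>35); idx=np.where(m)[0]; print(r,idx.min() if len(idx) else None,idx.max() if len(idx) else None)
E
```

```text
(0, 0, 0) [[276.5 246.8]]
(0.011, 0, 0) [[276.5 229.7]]
(0.011, 0, -0.013) [[276.5 238.1]]
(0.011, 0, -0.019) [[276.5 242.5]]
(0.011, 0, -0.038) [[276.5 258.6]]
(0, 0.02, 0) [[309.8 246.9]]
[ 0.52550807 -0.08258785 -0.27171852] [ 0.02098846 -0.01076419 -0.01503856] [ 1.36445678e-04 -3.41336668e+01  1.24231124e+01  2.75994949e+00
 -1.86356897e-04 -4.23131098e-06]
0 [[216.6, 181.1], [346.9, 181.4], [206.1, -8.3], [360.1, -7.8]]
  scene [[354.7, 252.3], [332.6, 248.1]] w [[200.0, -129.0], [368.0, -129.0]]
0.13 [[217.8, 183.3], [345.5, 183.6], [202.0, -9.3], [364.9, -8.8]]
  scene [[355.3, 249.1], [333.0, 244.9]] w [[191.0, -149.0], [378.0, -148.0]]
0.26 [[219.0, 184.5], [344.0, 184.8], [198.0, -7.1], [369.7, -6.6]]
  scene [[356.0, 245.5], [333.5, 241.3]] w [[181.0, -165.0], [390.0, -164.0]]
20 207 356
100 211 350
170 216 345
180 217 344
190 237 323
200 237 322
```

```bash
python3 - <<'E'
from h import *
f=cv2.imread("pics/w2f.png")
cv2.imwrite("pics/w2c.png",cv2.resize(f[170:370,177:377],(600,600),interpolation=cv2.INTER_CUBIC))
c=get_calibration("wrist");P=[.531,.2027,-.232]
print(proj(fr(P,[(-.09,.022,.046),(-.09,-.022,.046),(-.112,.028,.046),(-.112,-.028,.046),(-.126,.052,.046)]),c).round(0).tolist())
E
```

```text
[[241.0, 289.0], [321.0, 289.0], [232.0, 322.0], [330.0, 322.0], [192.0, 342.0]]
```

View pics/w2c.png

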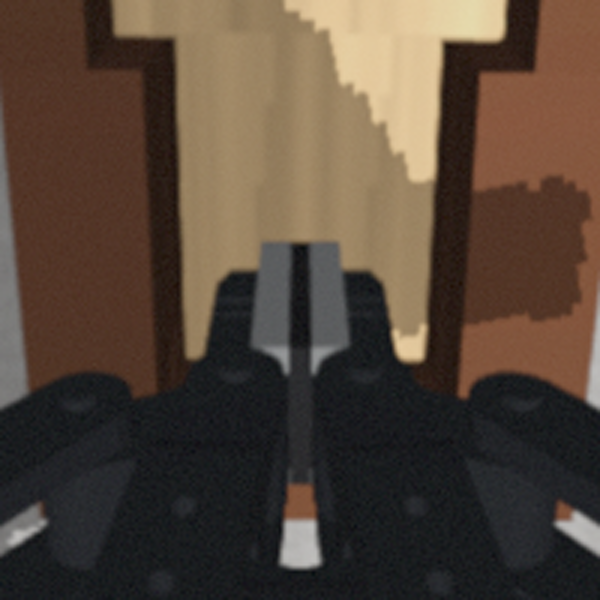

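The fingertips sit over the handle and the board is still level: the handle end is at row 290 as predicted, so there's no contact yet. I'll keep going down slowly.

Request:
servo_tool:
  steps:
    - [255,0,0,0.03,0,0,0]
    - [255,0,0,0.03,0,0,0]
    - [255,0,0,0.03,0,0,0]
    - [255,0,0,0.03,0,0,0]
    - [255,0,0,0,0,0,0]
    - [255,0,0,0,0,0,0]
    - [255,0,0,0,0,0,0]
    - [255,0,0,0,0,0,0]
    - [255,0,0,0,0,0,0]
    - [255,0,0,0,0,0,0]

```text
time_s: 7.85
ee_pos: [0.4594, 0.2221, 0.0181]
ee_rot: [[0.973, -0.229, 0.0], [-0.229, -0.973, -0.0], [0.0, 0.0, -1.0]]
wrist_force: [-0.8, 0.5, -0.3]
width: -0.0
finger_force: 0.0
```

```bash
cat >> h.py <<'E'
def tip(x,y,top,a):
    h=.014 if top else .006
    return (-.01+(x+.01)*np.cos(a)-h*np.sin(a), y, .032+(x+.01)*np.sin(a)+h*np.cos(a))
def tilt():
    c=get_calibration("wrist"); f=grab_frame("wrist").astype(int)
    P=[.531,.2027,-.232]; rows=(20,60,100,140); 
    W=[np.ptp(np.where((f[r,:,2]>110)&(f[r,:,2]-f[r,:,0]>35)&(np.abs(np.arange(560)-280)<95)&(f[r,:,1]>100))[0])+1 for r in rows]
    for a in (0,.06,.13,.2,.26):
        q=proj(fr(P,[tip(x,y,1,a) for x in (-.02,.0,.02,.04,.06) for y in (.032,-.032)]),c).reshape(-1,2,2)
        print(a,np.interp(rows,q[::-1,0,1],(q[:,1,0]-q[:,0,0])[::-1]).round(1))
    print("meas",W)
E
python3 -c "
from h import *
st();tilt()"
```

```text
t 7.85 p [0.4594 0.2221 0.0181] F [-0.8  0.5 -0.3] w -0.0 ff 0.0
0 [158.6 153.4 148.1 142.8]
0.06 [161.9 155.6 149.2 142.8]
0.13 [166.  158.4 150.7 142.9]
0.2 [170.3 161.3 152.2 143.1]
0.26 [174.1 163.9 153.7 143.4]
meas [np.int64(165), np.int64(158), np.int64(152), np.int64(143)]
```

The board is now tipped about 0.13 rad, which puts the real tips about 20 mm above the reported TCP. I'll continue to the stop.

Request:
servo_tool:
  steps:
    - [255,0,0,0.03,0,0,0]
    - [255,0,0,0.03,0,0,0]
    - [255,0,0,0.03,0,0,0]
    - [255,0,0,0.03,0,0,0]
    - [255,0,0,0.02,0,0,0]
    - [255,0,0,0.015,0,0,0]
    - [255,0,0,0,0,0,0]
    - [255,0,0,0,0,0,0]
    - [255,0,0,0,0,0,0]
    - [255,0,0,0,0,0,0]

```text
time_s: 9.15
ee_pos: [0.4591, 0.2222, 0.0091]
ee_rot: [[0.974, -0.229, -0.0], [-0.229, -0.974, -0.0], [-0.0, 0.0, -1.0]]
wrist_force: [-3.8, 1.2, 4.6]
width: -0.002
finger_force: 3.2
```

```bash
python3 -c "
from h import *
st();tilt()"
```

```text
t 9.15 p [0.4591 0.2222 0.0091] F [-3.8  1.2  4.6] w -0.002 ff 3.2
0 [169.7 164.2 158.6 152.8]
0.06 [173.4 166.6 159.8 152.9]
0.13 [177.8 169.6 161.4 153.1]
0.2 [182.4 172.8 163.1 153.3]
0.26 [186.6 175.7 164.7 153.6]
meas [np.int64(185), np.int64(175), np.int64(165), np.int64(152)]
```

Request:
servo_tool:
  steps:
    - [255,0,0,0.02,0,0,0]
    - [255,0,0,0.01,0,0,0]
    - [255,0,0,0,0,0,0]
    - [255,0,0,-0.1,0,0,0]
    - [255,0,0,-0.3,0,0,0]
    - [255,0,0,-0.4,0,0,0]
    - [150,0,0,-0.4,0,0,0]
    - [80,0,0,-0.4,0,0,0]
    - [0,0,0,-0.3,0,0,0]
    - [0,0,0,-0.1,0,0,0]

```text
time_s: 10.45
ee_pos: [0.4601, 0.2224, 0.1278]
ee_rot: [[0.973, -0.229, 0.002], [-0.229, -0.973, 0.001], [0.002, -0.002, -1.0]]
wrist_force: [-1.3, -0.6, -0.6]
width: 0.846
finger_force: 0.0
```

```bash
cat >> h.py <<'E'
P0=[.531,.2027,-.232]
def ontilt(bx,down,a=.25):
    """TCP position: board x, distance below underside along board normal, tilt a"""
    b=np.array(tip(bx,0,0,a))+down*np.array([np.sin(a),0,-np.cos(a)]); return fr(P0,b)[0]
E
python3 - <<'E'
from h import *
st();tilt()
plan(ontilt(.065,-.02),Rt(P0[2],.25),10)
print(ontilt(.065,-.02),ontilt(.065,.0315))
E
```

```text
t 10.45 p [0.4601 0.2224 0.1278] F [-1.3 -0.6 -0.6] w 0.846 ff 0.0
0 [87.  85.1 82.2 79.2]
0.06 [88.5 86.2 82.7 79.1]
0.13 [90.2 87.5 83.3 79. ]
0.2 [92.  88.9 83.9 78.9]
0.26 [93.4 90.1 84.5 78.9]
meas [np.int64(119), np.int64(114), np.int64(85), np.int64(79)]
10 rows: [0.206 0.005 0.111] [-0.001  0.166  0.001]
[0.58572928 0.18976999 0.07574702] [0.59812923 0.18684045 0.02584803]
```

Request:
servo_tool:
  steps:
    - [0,0.206,0.005,0.111,0,0.166,0]
    - [0,0.206,0.005,0.111,0,0.166,0]
    - [0,0.206,0.005,0.111,0,0.166,0]
    - [0,0.206,0.005,0.111,0,0.166,0]
    - [0,0.206,0.005,0.111,0,0.166,0]
    - [0,0.206,0.005,0.111,0,0.166,0]
    - [0,0.206,0.005,0.111,0,0.166,0]
    - [0,0.206,0.005,0.111,0,0.166,0]
    - [0,0.206,0.005,0.111,0,0.166,0]
    - [0,0.206,0.005,0.111,0,0.166,0]

```text
time_s: 11.75
ee_pos: [0.5854, 0.1893, 0.0738]
ee_rot: [[0.943, -0.229, 0.24], [-0.221, -0.974, -0.057], [0.247, 0.001, -0.969]]
wrist_force: [0.3, 0.6, 0.3]
width: 0.999
finger_force: 0.0
```

```bash
python3 - <<'E'
from h import *
st()
plan(ontilt(.065,.0315),Rt(P0[2],.25),8)
c=get_calibration("wrist"); f=grab_frame("wrist"); s=grab_frame("scene")
cv2.imwrite("pics/w3.png",np.hstack([cv2.resize(f,(440,330)),cv2.resize(s[190:280,300:390],(330,330),interpolation=cv2.INTER_CUBIC)]))
q=[tip(x,y,1,.25) for x in (.065,.09) for y in (.032,-.032)]
print((proj(fr(P0,q),c)*440/560).round(0).tolist(),((proj(fr(P0,q[2:]),get_calibration("scene"))-[300,190])*330/90).round(0))
E
```

```text
t 11.75 p [0.5854 0.1893 0.0738] F [0.3 0.6 0.3] w 0.999 ff 0.0
8 rows: [ 0.001 -0.001  0.103] [0.    0.001 0.001]
[[177.0, 188.0], [256.0, 188.0], [175.0, 158.0], [258.0, 158.0]] [[205. 204.]
 [123. 189.]]
```

View pics/w3.png

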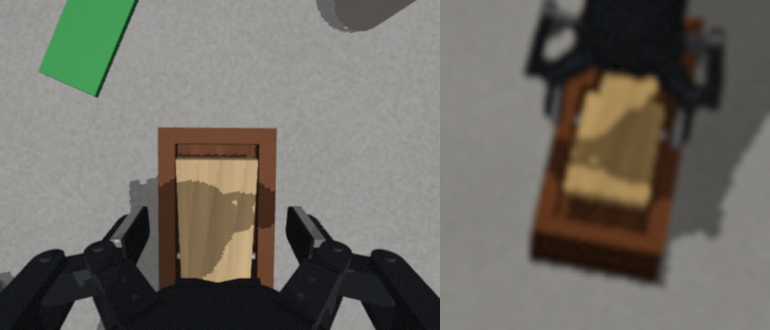

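The wrist view shows the nose raised at (176–257, 158), matching the 0.25 rad prediction, with the fingers centred. Now I'll descend, then close.

Request:
servo_tool:
  steps:
    - [0,0,0,0.103,0,0,0]
    - [0,0,0,0.103,0,0,0]
    - [0,0,0,0.103,0,0,0]
    - [0,0,0,0.103,0,0,0]
    - [0,0,0,0.103,0,0,0]
    - [0,0,0,0.103,0,0,0]
    - [0,0,0,0.103,0,0,0]
    - [0,0,0,0.103,0,0,0]
    - [0,0,0,0,0,0,0]
    - [0,0,0,0,0,0,0]

```text
time_s: 13.1
ee_pos: [0.5971, 0.1868, 0.027]
ee_rot: [[0.943, -0.229, 0.24], [-0.222, -0.973, -0.056], [0.247, -0.0, -0.969]]
wrist_force: [1.2, 0.0, 0.3]
width: 1.0
finger_force: 0.0
```

Request:
servo_tool:
  steps:
    - [60,0,0,0,0,0,0]
    - [90,0,0,0,0,0,0]
    - [120,0,0,0,0,0,0]
    - [150,0,0,0,0,0,0]
    - [150,0,0,0,0,0,0]
    - [150,0,0,0,0,0,0]
    - [150,0,0,0,0,0,0]
    - [150,0,0,0,0,0,0]
    - [150,0,0,0,0,0,0]
    - [150,0,0,0,0,0,0]

```text
time_s: 14.35
ee_pos: [0.5973, 0.187, 0.0271]
ee_rot: [[0.943, -0.229, 0.24], [-0.222, -0.974, -0.056], [0.247, -0.0, -0.969]]
wrist_force: [-0.5, 0.9, 4.1]
width: 0.729
finger_force: 67.3
```

Request:
servo_tool:
  steps:
    - [160,0.02,0,-0.08,0,0,0]
    - [160,0.03,0,-0.12,0,0,0]
    - [160,0.05,0,-0.2,0,0,0]
    - [160,0.05,0,-0.2,0,0,0]
    - [160,0.05,0,-0.2,0,0,0]
    - [160,0.05,0,-0.2,0,0,0]
    - [160,0.05,0,-0.2,0,0,0]
    - [160,0.05,0,-0.2,0,0,0]
    - [160,0.05,0,-0.2,0,0,0]
    - [160,0,0,0,0,0,0]

```text
time_s: 15.6
ee_pos: [0.5973, 0.1874, 0.1273]
ee_rot: [[0.943, -0.229, 0.242], [-0.222, -0.974, -0.055], [0.248, -0.002, -0.969]]
wrist_force: [0.6, 0.2, -1.6]
width: 0.727
finger_force: 66.8
```

```bash
python3 - <<'E'
from h import *
st(); f=grab_frame("wrist"); s=grab_frame("scene"); t=grab_frame("top")
q=lambda im,x,y,w:cv2.resize(im[y:y+w,x:x+w],(300,300),interpolation=cv2.INTER_CUBIC)
cv2.imwrite("pics/w4.png",np.hstack([cv2.resize(f,(400,300)),q(s,290,150,120)]))
E
```

```text
t 15.6 p [0.5973 0.1874 0.1273] F [ 0.6  0.2 -1.6] w 0.727 ff 66.8
```

View pics/w4.png

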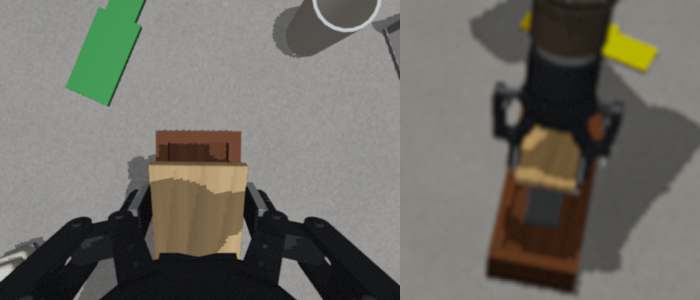

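The board is held by its raised end, clear of the stand. I'll carry it level over the free counter.

```bash
python3 - <<'E'
from h import *
L=[.48,.01,.1]
plan(fr(L,[(.065,0,.06)])[0],Rt(.1),10); plan(fr(L,[(.065,0,.06)])[0],Rt(.1),20)
E
```

```text
10 rows: [-0.077  0.289  0.102] [ 0.028 -0.164 -0.22 ]
20 rows: [-0.04   0.144  0.051] [ 0.014 -0.082 -0.11 ]
```

Request:
servo_tool:
  steps:
    - [160,-0.077,0.289,0.102,0.028,-0.164,-0.22]
    - [160,-0.077,0.289,0.102,0.028,-0.164,-0.22]
    - [160,-0.077,0.289,0.102,0.028,-0.164,-0.22]
    - [160,-0.077,0.289,0.102,0.028,-0.164,-0.22]
    - [160,-0.077,0.289,0.102,0.028,-0.164,-0.22]
    - [160,-0.077,0.289,0.102,0.028,-0.164,-0.22]
    - [160,-0.077,0.289,0.102,0.028,-0.164,-0.22]
    - [160,-0.077,0.289,0.102,0.028,-0.164,-0.22]
    - [160,-0.077,0.289,0.102,0.028,-0.164,-0.22]
    - [160,-0.077,0.289,0.102,0.028,-0.164,-0.22]

```text
time_s: 17.0
ee_pos: [0.545, 0.0163, 0.0594]
ee_rot: [[0.995, 0.102, -0.001], [0.102, -0.995, 0.0], [-0.001, -0.001, -1.0]]
wrist_force: [-0.1, -0.5, -1.8]
width: 0.728
finger_force: 66.8
```

```bash
python3 - <<'E'
from h import *
L=[.48,.01,.1]; st(); print(np.round(get_obs()["ee_rot"],3).tolist())
plan(fr(L,[(.065,0,-.015)])[0],Rt(.1),10)
E
```

```text
t 17.0 p [0.545  0.0163 0.0594] F [-0.1 -0.5 -1.8] w 0.728 ff 66.8
[[0.995, 0.102, -0.001], [0.102, -0.995, 0.0], [-0.001, -0.001, -1.0]]
10 rows: [-0.001 -0.     0.124] [-0.     0.001  0.001]
```

Request:
servo_tool:
  steps:
    - [160,0,0,0.16,0,0,0]
    - [160,0,0,0.16,0,0,0]
    - [160,0,0,0.16,0,0,0]
    - [160,0,0,0.16,0,0,0]
    - [160,0,0,0.16,0,0,0]
    - [160,0,0,0.16,0,0,0]
    - [160,0,0,0.12,0,0,0]
    - [160,0,0,0.08,0,0,0]
    - [160,0,0,0.05,0,0,0]
    - [160,0,0,0.03,0,0,0]

```text
time_s: 18.25
ee_pos: [0.5457, 0.017, -0.0142]
ee_rot: [[0.995, 0.101, 0.001], [0.101, -0.995, 0.001], [0.001, -0.001, -1.0]]
wrist_force: [-0.1, -0.5, -0.3]
width: 0.731
finger_force: 66.8
```

Request:
servo_tool:
  steps:
    - [160,0,0,0.03,0,0,0]
    - [160,0,0,0.03,0,0,0]
    - [160,0,0,0.03,0,0,0]
    - [160,0,0,0,0,0,0]
    - [160,0,0,0,0,0,0]
    - [160,0,0,0,0,0,0]
    - [160,0,0,0,0,0,0]
    - [160,0,0,0,0,0,0]
    - [160,0,0,0,0,0,0]
    - [160,0,0,0,0,0,0]

```text
time_s: 19.5
ee_pos: [0.5455, 0.017, -0.0196]
ee_rot: [[0.995, 0.101, 0.001], [0.101, -0.995, 0.001], [0.001, -0.001, -1.0]]
wrist_force: [-0.4, 0.5, -1.6]
width: 0.725
finger_force: 66.8
```

Request:
servo_tool:
  steps:
    - [160,0,0,0.02,0,0,0]
    - [160,0,0,0.02,0,0,0]
    - [160,0,0,0.02,0,0,0]
    - [160,0,0,0.02,0,0,0]
    - [160,0,0,0,0,0,0]
    - [160,0,0,0,0,0,0]
    - [160,0,0,0,0,0,0]
    - [160,0,0,0,0,0,0]
    - [160,0,0,0,0,0,0]
    - [160,0,0,0,0,0,0]

```text
time_s: 20.75
ee_pos: [0.5456, 0.017, -0.0244]
ee_rot: [[0.995, 0.101, 0.001], [0.101, -0.995, 0.001], [0.001, -0.001, -1.0]]
wrist_force: [0.3, -0.3, -1.0]
width: 0.723
finger_force: 66.8
```

```bash
python3 - <<'E'
from h import *
st(); print(get_obs()["torque"])
E
```

```text
t 20.75 p [ 0.5456  0.017  -0.0244] F [ 0.3 -0.3 -1. ] w 0.723 ff 66.8
[-0.02359894 -0.01013762  0.00643347]
```

Request:
servo_tool:
  steps:
    - [160,0,0,0.02,0,0,0]
    - [160,0,0,0.02,0,0,0]
    - [160,0,0,0.02,0,0,0]
    - [160,0,0,0,0,0,0]
    - [160,0,0,0,0,0,0]
    - [160,0,0,0,0,0,0]
    - [160,0,0,0,0,0,0]
    - [160,0,0,0,0,0,0]
    - [160,0,0,0,0,0,0]
    - [160,0,0,0,0,0,0]

```text
time_s: 22.0
ee_pos: [0.5455, 0.017, -0.0271]
ee_rot: [[0.995, 0.101, 0.001], [0.101, -0.995, 0.0], [0.001, -0.0, -1.0]]
wrist_force: [-1.9, 0.4, 5.4]
width: 0.731
finger_force: 70.6
```

Contact felt at 5 N. I'll release, rise, and move back over the handle.

Request:
servo_tool:
  steps:
    - [100,0,0,0,0,0,0]
    - [50,0,0,0,0,0,0]
    - [0,0,0,0,0,0,0]
    - [0,0,0,-0.05,0,0,0]
    - [0,0,0,-0.2,0,0,0]
    - [0,0,0,-0.5,0,0,0]
    - [0,-0.3,0,-0.5,0,0,0]
    - [0,-0.6,0,-0.4,0,0,0]
    - [0,-0.7,0,-0.2,0,0,0]
    - [0,-0.6,0,0,0,0,0]

```text
time_s: 23.25
ee_pos: [0.4136, 0.0037, 0.0846]
ee_rot: [[0.995, 0.101, 0.004], [0.101, -0.995, 0.002], [0.004, -0.002, -1.0]]
wrist_force: [0.2, -0.4, 0.1]
width: 0.999
finger_force: 0.0
```

```bash
python3 - <<'E'
from h import *; import json
st(); c=get_calibration("wrist"); f=grab_frame("wrist"); t=grab_frame("top")
json.dump({k:np.array(v).tolist() for k,v in c.items()},open("w5.json","w"))
cv2.imwrite("pics/w5f.png",f)
cv2.imwrite("pics/w5.png",np.hstack([f,cv2.resize(t[110:215,240:300],(240,420),interpolation=cv2.INTER_CUBIC)]))
print(proj(fr([.48,.017,.1],[(x,y,.008) for x,y in ((-.09,.022),(-.09,-.022),(.09,.032),(.09,-.032))]),c).round(0).tolist())
E
```

```text
t 23.25 p [0.4136 0.0037 0.0846] F [ 0.2 -0.4  0.1] w 0.999 ff 0.0
[[244.0, 235.0], [295.0, 235.0], [222.0, -6.0], [314.0, -5.0]]
```

View pics/w5.png

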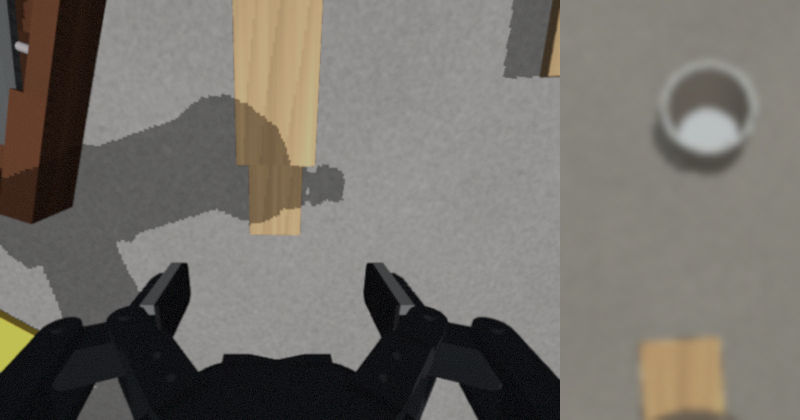

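The board lies flat: handle end at (249–301, 235), shoulders at (237/316, 165). I'll fit it and plan the handle grasp.

```bash
python3 - <<'E'
from h import *; import json
c=json.load(open("w5.json")); z=.008
BL=[(-.09,.022,z),(-.09,-.022,z),(-.03,.032,z),(-.03,-.032,z)]; BU=[(249,235),(301,235),(237,165),(316.5,165)]
p,e=fit([(c,BL,BU)],[.48,.017,.1]); print(p,e)
print(proj(fr(p,[(.087,.032,z),(.087,-.032,z)]),c))
np.save("bp.npy",p)
g=lambda z:fr(p,[(-.068,0,z)])[0]
plan(g(.02),Rt(p[2]),10); plan(g(-.02),Rt(p[2]),10); print(g(-.02))
E
```

```text
[0.48099499 0.01076777 0.08918931] 0.6363264608085976
[[232.91121972  -1.84986972]
 [324.17409047  -0.5387743 ]]
10 rows: [ 0.005 -0.003  0.106] [-0.001  0.     0.008]
10 rows: [ 0.005 -0.003  0.173] [-0.001  0.     0.008]
[ 0.41326527  0.00471093 -0.02      ]
```

Request:
servo_tool:
  steps:
    - [0,0.005,-0.003,0.2,0,0,0.008]
    - [0,0.005,-0.003,0.25,0,0,0.008]
    - [0,0.005,-0.003,0.25,0,0,0.008]
    - [0,0.005,-0.003,0.25,0,0,0.008]
    - [0,0.005,-0.003,0.25,0,0,0.008]
    - [0,0.005,-0.003,0.25,0,0,0.008]
    - [0,0.005,-0.003,0.2,0,0,0.008]
    - [0,0.005,-0.003,0.06,0,0,0.008]
    - [0,0.005,0,0.04,0,0,0.008]
    - [0,0,0,0,0,0,0.008]

```text
time_s: 24.6
ee_pos: [0.4171, 0.0055, -0.022]
ee_rot: [[0.996, 0.089, 0.001], [0.089, -0.996, 0.001], [0.001, -0.001, -1.0]]
wrist_force: [0.0, -0.6, 0.1]
width: 1.002
finger_force: 0.0
```

Request:
servo_tool:
  steps:
    - [60,0,0,0,0,0,0]
    - [90,0,0,0,0,0,0]
    - [120,0,0,0,0,0,0]
    - [150,0,0,0,0,0,0]
    - [180,0,0,0,0,0,0]
    - [200,0,0,0,0,0,0]
    - [200,0,0,0,0,0,0]
    - [200,0,0,0,0,0,0]
    - [200,0,0,0,0,0,0]
    - [200,0,0,0,0,0,0]

```text
time_s: 25.85
ee_pos: [0.4169, 0.0054, -0.0215]
ee_rot: [[0.996, 0.089, 0.001], [0.089, -0.996, 0.001], [0.001, -0.001, -1.0]]
wrist_force: [-1.5, -0.5, 6.8]
width: 0.49
finger_force: 59.9
```

Gripped, but at home the gripper body could overhang the rack's front posts. I'll regrip nearer the handle's end.

Request:
servo_tool:
  steps:
    - [100,0,0,-0.02,0,0,0]
    - [80,0,0,0,0,0,0]
    - [80,0,0,0,0,0,0]
    - [80,-0.12,0,0,0,0,0]
    - [80,-0.12,0,0,0,0,0]
    - [130,0,0,0,0,0,0]
    - [170,0,0,0,0,0,0]
    - [200,0,0,0,0,0,0]
    - [200,0,0,0,0,0,0]
    - [200,0,0,0,0,0,0]

```text
time_s: 27.1
ee_pos: [0.4011, 0.0037, -0.0206]
ee_rot: [[0.996, 0.089, -0.002], [0.089, -0.996, -0.0], [-0.002, 0.0, -1.0]]
wrist_force: [-4.5, 0.4, 8.9]
width: 0.489
finger_force: 59.5
```

Request:
servo_tool:
  steps:
    - [200,0,0,-0.02,0,0,0]
    - [200,0,0,-0.1,0,0,0]
    - [200,0,0,-0.3,0,0,0]
    - [200,0,0,-0.4,0,0,0]
    - [200,0,0,-0.4,0,0,0]
    - [200,0,0,-0.4,0,0,0]
    - [200,0,0,-0.3,0,0,0]
    - [200,0,0,0,0,0,0]
    - [200,0,0,0,0,0,0]
    - [200,0,0,0,0,0,0]

```text
time_s: 28.35
ee_pos: [0.4016, 0.0038, 0.0934]
ee_rot: [[0.996, 0.089, -0.001], [0.089, -0.996, -0.0], [-0.001, -0.0, -1.0]]
wrist_force: [-1.4, -0.1, -1.0]
width: 0.485
finger_force: 60.9
```

```bash
python3 - <<'E'
from h import *
st(); o=get_obs(); print(o["torque"],np.round(o["ee_rot"],3).tolist()); p=np.load("bp.npy")
f=grab_frame("wrist");cv2.imwrite("pics/w6f.png",f); c=get_calibration("wrist")
b=f.astype(int)
for r in (0,10,20,60,100,140,180,200,210,220,230,240):
    m=(b[r,:,2]>90)&(b[r,:,2]-b[r,:,0]>30)&(abs(np.arange(560)-280)<110); i=np.where(m)[0]; print(r,(i.min(),i.max()) if len(i) else None)
R=np.array(o["ee_rot"]);T=np.array(o["ee_pos"])
for d in (-.06,0,.06,.12): # droop, board frame, underside 22.5mm above tcp, grip at -.078
    q=[]
    for x,y in ((-.03,.032),(-.03,-.032),(.03,.032),(.03,-.032)):
        dx=x+.077; q.append(T+R@np.array([dx*np.cos(d),-y,-.0305+dx*np.sin(d)]))
    print(d,proj(q,c).round(1).tolist())
E
```

```text
t 28.35 p [0.4016 0.0038 0.0934] F [-1.4 -0.1 -1. ] w 0.485 ff 60.9
[-0.00294736  0.14877083  0.02016402] [[0.996, 0.089, -0.001], [0.089, -0.996, -0.0], [-0.001, -0.0, -1.0]]
0 (np.int64(197), np.int64(354))
10 (np.int64(198), np.int64(354))
20 (np.int64(198), np.int64(353))
60 (np.int64(201), np.int64(351))
100 (np.int64(203), np.int64(349))
140 (np.int64(206), np.int64(346))
180 (np.int64(230), np.int64(323))
200 (np.int64(231), np.int64(322))
210 (np.int64(231), np.int64(321))
220 (np.int64(232), np.int64(320))
230 (np.int64(233), np.int64(320))
240 (np.int64(233), np.int64(320))
-0.06 [[206.0, 181.3], [348.7, 181.5], [193.4, 28.2], [361.9, 28.4]]
0 [[207.4, 179.9], [347.3, 180.1], [197.7, 32.3], [357.6, 32.5]]
0.06 [[208.7, 178.9], [346.0, 179.1], [201.5, 37.0], [353.6, 37.2]]
0.12 [[210.0, 178.3], [344.6, 178.4], [205.1, 42.2], [349.9, 42.4]]
```

```bash
python3 - <<'E'
from h import *
rk=[.595,-.177,.13]
G=fr(rk,[(-.09,.125,.15)])[0]; plan(G,Rt(.13),10)
P=np.array(G)+Rt(.13)@np.array([.074,0,-.165]); print(P)
E
```

```text
10 rows: [ 0.133  0.129 -0.094] [-0.     0.001 -0.027]
[ 0.56293074 -0.05512891  0.315     ]
```

Request:
servo_tool:
  steps:
    - [200,0.133,0.129,-0.094,0,0.03,-0.027]
    - [200,0.133,0.129,-0.094,0,0.03,-0.027]
    - [200,0.133,0.129,-0.094,0,0.03,-0.027]
    - [200,0.133,0.129,-0.094,0,0.03,-0.027]
    - [200,0.133,0.129,-0.094,0,0.03,-0.027]
    - [200,0.133,0.129,-0.094,0,0.03,-0.027]
    - [200,0.133,0.129,-0.094,0,0.03,-0.027]
    - [200,0.133,0.129,-0.094,0,0.03,-0.027]
    - [200,0.133,0.129,-0.094,0,0.03,-0.027]
    - [200,0.133,0.129,-0.094,0,0.03,-0.027]

```text
time_s: 29.65
ee_pos: [0.4893, -0.065, 0.1527]
ee_rot: [[0.991, 0.129, 0.046], [0.129, -0.992, 0.006], [0.046, 0.0, -0.999]]
wrist_force: [0.1, -0.2, -1.4]
width: 0.484
finger_force: 60.9
```

```bash
python3 - <<'E'
from h import *; import json
st(); c=get_calibration("wrist"); f=grab_frame("wrist"); o=get_obs(); print(np.round(o["ee_rot"],3).tolist(),o["torque"])
json.dump({k:np.array(v).tolist() for k,v in c.items()},open("w7.json","w"))
cv2.imwrite("pics/w7f.png",f)
cv2.imwrite("pics/w7.png",cv2.resize(f,(800,600),interpolation=cv2.INTER_CUBIC))
E
```

```text
t 29.65 p [ 0.4893 -0.065   0.1527] F [ 0.1 -0.2 -1.4] w 0.484 ff 60.9
[[0.99, 0.13, 0.048], [0.129, -0.992, 0.005], [0.049, 0.001, -0.999]] [-0.13368585 -0.04390942  0.00482   ]
```

View pics/w7.png

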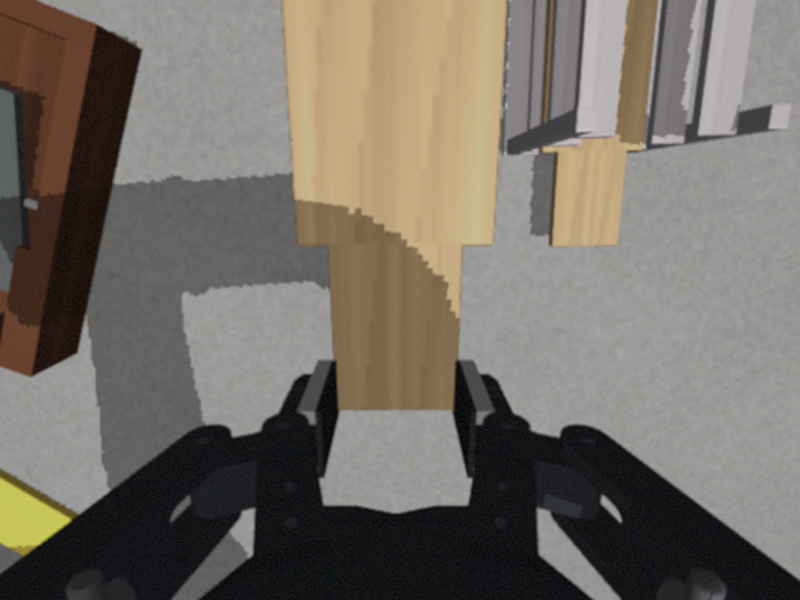

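The held board is aligned with the tool (handle end at row 409, cols 338–455). The rack's rail fronts are visible: top rails at (577–617, 136) and (700–738, 132), middle right rail at (652–685, 141), and board2's handle end at (551–617, 245). I'll fit both.

```bash
python3 - <<'E'
from h import *; import json
c=json.load(open("w7.json")); k=.7
S=lambda a:(np.array(a,float)+.5)*k-.5
z=.106
L=np.array([(0,.038,z),(0,.02,z),(0,-.02,z),(0,-.038,z),(0,-.02,.068),(0,-.038,.068),(-.057,.022,.038),(-.057,-.022,.038)])
U=S([(577,137),(617,135),(700,133),(738,131),(652,142),(685,140),(551,245),(617,245)])
EL=np.array([(.038,z),(.02,z),(-.02,z),(-.038,z)]); EU=S([(586,0),(628,0),(716,0),(755,0)])
def f(p,full=False):
    e=np.c_[p[3:7],EL]; r=np.r_[proj(fr(p,L),c)-U, proj(fr(p,e),c)-EU]
    return r if full else r.ravel()
r=least_squares(f,[.6,-.17,.12,.06,.06,.06,.06],loss="soft_l1",x_scale=[.01]*7)
print(r.x.round(4)); print(f(r.x,True).round(1).tolist())
# held board: unknown along-tool offset gx, height h under tcp frame, droop d, lateral
o=get_obs();R=np.array(o["ee_rot"]);T=np.array(o["ee_pos"])
BU=S([(338,409),(455,409),(297,244),(494,244),(285,0),(506,0)])
def g(q,full=False):
    gx,h,d,ly,w=q; pts=[]
    for x,y in ((-.09,.022),(-.09,-.022),(-.03,.032),(-.03,-.032),(w,.032),(w,-.032)):
        dx=x-gx; pts.append(T+R@np.array([dx*np.cos(d),-y+ly,-h+dx*np.sin(d)]))
    e=proj(pts,c)-BU; return e if full else e.ravel()
s=least_squares(g,[-.078,.03,.03,0,.05],x_scale=[.01]*5); print("grip x, top above tcp, droop, lat, w",s.x.round(4),g(s.x,True).round(1).tolist())
np.save("rk.npy",r.x[:3]); np.save("gr.npy",s.x)
gx,h,d,ly,_=s.x
for dx in (.09-gx,-.09-gx): print("underside end",T+R@np.array([dx*np.cos(d),ly,-h+.008+dx*np.sin(d)]))
E
```

```text
[ 0.5972 -0.1762  0.162   0.0573  0.0569  0.0561  0.0558]
[[0.6, -0.4], [-1.0, 0.3], [-0.7, 0.2], [-1.1, 0.9], [0.5, -0.1], [-0.4, 0.7], [1.5, -3.7], [1.7, -5.1], [0.5, 0.0], [-0.7, -0.0], [-0.1, -0.0], [0.4, 0.1]]
grip x, top above tcp, droop, lat, w [-0.0788  0.0267  0.0427 -0.0009  0.0405] [[-2.0, -0.2], [0.6, -0.1], [1.0, 0.0], [-0.6, 0.2], [0.1, -0.0], [0.7, 0.1]]
underside end [ 0.65732572 -0.04278235  0.17324935]
underside end [ 0.47884484 -0.0660939   0.17218001]
```

```bash
python3 - <<'E'
from h import *
rk=np.load("rk.npy"); R=Rt(rk[2],.047)
plan(fr(rk,[(-.205,-.001,.14)])[0],R,10); 
E
```

```text
10 rows: [-0.194  0.216  0.014] [ 0.002 -0.001 -0.021]
```

Request:
servo_tool:
  steps:
    - [200,-0.194,0.216,0.014,0,0,-0.021]
    - [200,-0.194,0.216,0.014,0,0,-0.021]
    - [200,-0.194,0.216,0.014,0,0,-0.021]
    - [200,-0.194,0.216,0.014,0,0,-0.021]
    - [200,-0.194,0.216,0.014,0,0,-0.021]
    - [200,-0.194,0.216,0.014,0,0,-0.021]
    - [200,-0.194,0.216,0.014,0,0,-0.021]
    - [200,-0.194,0.216,0.014,0,0,-0.021]
    - [200,-0.194,0.216,0.014,0,0,-0.021]
    - [200,-0.194,0.216,0.014,0,0,-0.021]

```text
time_s: 30.95
ee_pos: [0.3918, -0.2104, 0.1387]
ee_rot: [[0.986, 0.16, 0.046], [0.16, -0.987, 0.005], [0.046, 0.002, -0.999]]
wrist_force: [-0.6, 1.1, -1.3]
width: 0.487
finger_force: 60.9
```

```bash
python3 - <<'E'
from h import *
rk=np.load("rk.npy"); R=Rt(rk[2],.047); st()
plan(fr(rk,[(-.205,-.001,.0525)])[0],R,10)
E
```

```text
t 30.95 p [ 0.3918 -0.2104  0.1387] F [-0.6  1.1 -1.3] w 0.487 ff 60.9
10 rows: [-0.001  0.001  0.144] [ 0.001  0.001 -0.001]
```

Request:
servo_tool:
  steps:
    - [200,-0.001,0.001,0.144,0,0,0]
    - [200,-0.001,0.001,0.144,0,0,0]
    - [200,-0.001,0.001,0.144,0,0,0]
    - [200,-0.001,0.001,0.144,0,0,0]
    - [200,-0.001,0.001,0.144,0,0,0]
    - [200,-0.001,0.001,0.144,0,0,0]
    - [200,-0.001,0.001,0.144,0,0,0]
    - [200,-0.001,0.001,0.144,0,0,0]
    - [200,-0.001,0.001,0.144,0,0,0]
    - [200,-0.001,0.001,0.144,0,0,0]

```text
time_s: 32.2
ee_pos: [0.3961, -0.2097, 0.0518]
ee_rot: [[0.986, 0.16, 0.046], [0.16, -0.987, 0.005], [0.046, 0.002, -0.999]]
wrist_force: [0.5, 1.3, -1.9]
width: 0.485
finger_force: 60.9
```

```bash
python3 - <<'E'
from h import *
rk=np.load("rk.npy"); R=Rt(rk[2],.047); st()
plan(fr(rk,[(-.12,-.001,.053)])[0],R,10)
# check held board and rack in wrist view numerically: board blade edges vs predictions
c=get_calibration("wrist");f=grab_frame("wrist").astype(int);cv2.imwrite("pics/w8f.png",f)
for r in (5,40,80,120,150,180,200,230,260):
    m=(f[r,:,2]>80)&(f[r,:,2]-f[r,:,0]>30)&(abs(np.arange(560)-280)<120); i=np.where(m)[0]; print(r,(i.min(),i.max()) if len(i) else None)
print(proj(fr(rk,[(.0,.02,.106),(0,-.02,.106),(0,.038,.106),(0,-.038,.106)]),c).round(0).tolist())
E
```

```text
t 32.2 p [ 0.3961 -0.2097  0.0518] F [ 0.5  1.3 -1.9] w 0.485 ff 60.9
10 rows: [0.14  0.001 0.005] [ 0.001  0.001 -0.001]
5 (np.int64(197), np.int64(354))
40 (np.int64(200), np.int64(352))
80 (np.int64(202), np.int64(350))
120 (np.int64(204), np.int64(347))
150 (np.int64(207), np.int64(346))
180 (np.int64(230), np.int64(322))
200 (np.int64(231), np.int64(322))
230 (np.int64(232), np.int64(320))
260 (np.int64(236), np.int64(318))
[[203.0, -385.0], [350.0, -385.0], [137.0, -384.0], [416.0, -383.0]][ WARN:0@0.580] global loadsave.cpp:1063 imwrite_ Unsupported depth image for selected encoder is fallbacked to CV_8U.
```

Request:
servo_tool:
  steps:
    - [200,0.14,0.001,0.005,0,0,0]
    - [200,0.14,0.001,0.005,0,0,0]
    - [200,0.14,0.001,0.005,0,0,0]
    - [200,0.14,0.001,0.005,0,0,0]
    - [200,0.14,0.001,0.005,0,0,0]
    - [200,0.14,0.001,0.005,0,0,0]
    - [200,0.14,0.001,0.005,0,0,0]
    - [200,0.14,0.001,0.005,0,0,0]
    - [200,0.14,0.001,0.005,0,0,0]
    - [200,0.14,0.001,0.005,0,0,0]

```text
time_s: 33.5
ee_pos: [0.4796, -0.1966, 0.0532]
ee_rot: [[0.986, 0.16, 0.045], [0.16, -0.987, 0.006], [0.046, 0.002, -0.999]]
wrist_force: [0.5, -0.3, -1.4]
width: 0.487
finger_force: 61.0
```

```bash
python3 - <<'E'
from h import *
rk=np.load("rk.npy"); R=Rt(rk[2],.047); st()
plan(fr(rk,[(-.06,-.001,.052)])[0],R,10)
c=get_calibration("wrist");f=grab_frame("wrist");cv2.imwrite("pics/w9f.png",f); f=f.astype(int)
cs=[proj(fr(rk,[(x,y,.106) for y in (.038,.02,-.02,-.038)]),c).round(0).tolist() for x in (0,)];print(cs)
for r in (3,10,20): print(r,f[r,90:470:8].sum(1).tolist())
E
```

```text
t 33.5 p [ 0.4796 -0.1966  0.0532] F [ 0.5 -0.3 -1.4] w 0.487 ff 61.0
10 rows: [ 0.099 -0.     0.007] [ 0.001  0.001 -0.001]
[[[160.0, -31.0], [214.0, -31.0], [334.0, -31.0], [388.0, -30.0]]]
3 [443, 465, 422, 458, 431, 444, 451, 454, 452, 409, 215, 229, 207, 376, 489, 505, 491, 469, 483, 494, 501, 491, 443, 451, 462, 480, 491, 488, 501, 471, 486, 506, 501, 418, 191, 223, 224, 452, 449, 446, 464, 444, 460, 464, 463, 437, 458, 461]
10 [446, 443, 447, 458, 440, 456, 456, 447, 458, 445, 265, 225, 223, 554, 491, 506, 494, 474, 478, 493, 495, 490, 445, 447, 468, 481, 495, 493, 501, 468, 490, 507, 501, 517, 222, 220, 331, 458, 445, 457, 438, 435, 465, 450, 452, 452, 450, 443]
20 [439, 442, 436, 429, 459, 434, 454, 441, 460, 449, 456, 316, 227, 220, 492, 505, 494, 472, 482, 489, 502, 489, 440, 453, 470, 481, 498, 491, 474, 473, 493, 514, 504, 264, 223, 348, 447, 454, 470, 451, 456, 445, 459, 465, 431, 440, 450, 436]
```

Request:
servo_tool:
  steps:
    - [200,0.099,0,0.007,0,0,0]
    - [200,0.099,0,0.007,0,0,0]
    - [200,0.099,0,0.007,0,0,0]
    - [200,0.099,0,0.007,0,0,0]
    - [200,0.099,0,0.007,0,0,0]
    - [200,0.099,0,0.007,0,0,0]
    - [200,0.099,0,0.007,0,0,0]
    - [200,0.099,0,0.007,0,0,0]
    - [200,0.099,0,0.007,0,0,0]
    - [200,0.099,0,0.007,0,0,0]

```text
time_s: 34.8
ee_pos: [0.5382, -0.1871, 0.0517]
ee_rot: [[0.986, 0.16, 0.045], [0.16, -0.987, 0.006], [0.046, 0.002, -0.999]]
wrist_force: [-0.1, -0.4, -0.9]
width: 0.487
finger_force: 61.0
```

```bash
python3 - <<'E'
from h import *
rk=np.load("rk.npy"); R=Rt(rk[2],.047); st()
plan(fr(rk,[(-.047,-.001,.049)])[0],R,8)
# rack edge lines vs board in the wrist view: annotated
c=get_calibration("wrist");f=grab_frame("wrist")
for z,col in ((.106,(0,0,255)),(.068,(255,0,0))):
  for y in (.038,.02,-.02,-.038):
    q=proj(fr(rk,[(x,y,z) for x in (0,.03)]),c); print(z,y,q.round(0).tolist())
cv2.imwrite("pics/w10f.png",f); f=f.astype(int)
for r in (20,40): print(r,f[r,120:440:5].sum(1).tolist())
E
```

```text
t 34.8 p [ 0.5382 -0.1871  0.0517] F [-0.1 -0.4 -0.9] w 0.487 ff 61.0
8 rows: [ 0.027 -0.001  0.007] [ 0.002  0.001 -0.001]
0.106 0.038 [[173.0, 151.0], [166.0, 64.0]]
0.106 0.02 [[221.0, 151.0], [217.0, 64.0]]
0.106 -0.02 [[328.0, 151.0], [331.0, 64.0]]
0.106 -0.038 [[376.0, 151.0], [383.0, 64.0]]
0.068 0.038 [[199.0, 146.0], [195.0, 82.0]]
0.068 0.02 [[235.0, 146.0], [233.0, 82.0]]
0.068 -0.02 [[315.0, 146.0], [317.0, 82.0]]
0.068 -0.038 [[351.0, 146.0], [355.0, 82.0]]
20 [437, 432, 450, 446, 450, 454, 477, 449, 460, 538, 547, 557, 538, 528, 538, 537, 541, 538, 541, 280, 306, 471, 466, 484, 482, 491, 498, 502, 470, 438, 451, 450, 461, 467, 478, 487, 490, 488, 489, 471, 341, 314, 219, 575, 580, 586, 571, 556, 560, 563, 555, 553, 556, 506, 434, 460, 452, 464, 460, 460, 440, 449, 450, 437]
40 [439, 446, 455, 455, 451, 464, 454, 442, 440, 544, 551, 555, 542, 531, 540, 541, 542, 539, 545, 399, 443, 466, 472, 485, 485, 488, 493, 500, 450, 443, 456, 455, 473, 476, 484, 495, 493, 487, 480, 458, 304, 311, 241, 580, 586, 590, 575, 558, 568, 562, 557, 553, 564, 440, 452, 450, 435, 440, 457, 454, 445, 460, 435, 449]
```

Request:
servo_tool:
  steps:
    - [200,0.027,0,0.015,0,0,0]
    - [200,0.027,0,0.015,0,0,0]
    - [200,0.027,0,0.015,0,0,0]
    - [200,0.027,0,0.01,0,0,0]
    - [200,0.027,0,0.005,0,0,0]
    - [200,0.027,0,0.003,0,0,0]
    - [200,0.02,0,0.003,0,0,0]
    - [200,0,0,0,0,0,0]
    - [200,0,0,0,0,0,0]
    - [200,0,0,0,0,0,0]

```text
time_s: 36.1
ee_pos: [0.5488, -0.1854, 0.0483]
ee_rot: [[0.986, 0.16, 0.045], [0.16, -0.987, 0.006], [0.046, 0.002, -0.999]]
wrist_force: [0.5, -1.0, -1.4]
width: 0.484
finger_force: 61.0
```

Request:
servo_tool:
  steps:
    - [200,0.017,0,0.01,0,0,0]
    - [200,0.017,0,0.01,0,0,0]
    - [200,0.017,0,0.005,0,0,0]
    - [200,0.017,0,0.001,0,0,0]
    - [200,0,0,0,0,0,0]
    - [200,0,0,0,0,0,0]
    - [200,0,0,0,0,0,0]
    - [200,0,0,0,0,0,0]
    - [200,0,0,0,0,0,0]
    - [200,0,0,0,0,0,0]

```text
time_s: 37.35
ee_pos: [0.5513, -0.1847, 0.0464]
ee_rot: [[0.986, 0.16, 0.042], [0.16, -0.987, 0.006], [0.042, 0.001, -0.999]]
wrist_force: [-5.7, -1.1, -0.9]
width: 0.491
finger_force: 61.1
```

Request:
servo_tool:
  steps:
    - [200,0.017,0,0.01,0,0,0]
    - [200,0.017,0,0.01,0,0,0]
    - [200,0,0,0.01,0,0,0]
    - [200,0,0,0.01,0,0,0]
    - [200,0,0,0,0,0,0]
    - [200,0,0,0,0,0,0]
    - [200,0,0,0,0,0,0]
    - [200,0,0,0,0,0,0]
    - [200,0,0,0,0,0,0]
    - [200,0,0,0,0,0,0]

```text
time_s: 38.6
ee_pos: [0.5513, -0.1847, 0.045]
ee_rot: [[0.986, 0.16, 0.038], [0.16, -0.987, 0.006], [0.039, 0.0, -0.999]]
wrist_force: [-11.4, 0.9, 7.6]
width: 0.491
finger_force: 62.1
```

```bash
python3 - <<'E'
from h import *
st();o=get_obs();print(o["torque"],np.round(o["ee_rot"],3).tolist())
rk=np.load("rk.npy");c=get_calibration("wrist");f=grab_frame("wrist");cv2.imwrite("pics/w11f.png",f)
f=f.astype(int)
col=f[:,275,2]-f[:,275,0]; i=np.where(col[:330]>25)[0]; print("handle end row",i.max(),[int(v) for v in col[240:320:4]])
for x in (-.05,-.054,-.057,-.06,-.064): print(x,proj(fr(rk,[(x,0,.076)]),c).round(1))
E
```

```text
t 38.6 p [ 0.5513 -0.1847  0.045 ] F [-11.4   0.9   7.6] w 0.491 ff 62.1
[-0.07700313  3.24779626 -0.07752452] [[0.986, 0.16, 0.038], [0.16, -0.987, 0.006], [0.039, 0.0, -0.999]]
handle end row 286 [52, 54, 51, 51, 50, 52, 52, 52, 51, 53, 52, 52, 5, 3, 4, 3, 2, 4, 3, 2]
-0.05 [[275.5 276.4]]
-0.054 [[275.5 283.5]]
-0.057 [[275.5 288.8]]
-0.06 [[275.5 294.1]]
-0.064 [[275.5 301. ]]
```

Force contact on the stop and the rails, and the handle sticks out about 56 mm, so it's home. Now release, rise and back away.

Request:
servo_tool:
  steps:
    - [200,-0.02,0,-0.03,0,0,0]
    - [120,0,0,0,0,0,0]
    - [60,0,0,0,0,0,0]
    - [30,0,0,0,0,0,0]
    - [30,0,0,0,0,0,0]
    - [30,-0.01,0,-0.2,0,0,0]
    - [30,-0.02,0,-0.4,0,0,0]
    - [30,-0.02,0,-0.5,0,0,0]
    - [30,-0.2,0,-0.5,0,0,0]
    - [30,-0.4,0,-0.4,0,0,0]

```text
time_s: 39.9
ee_pos: [0.5105, -0.1917, 0.1667]
ee_rot: [[0.986, 0.161, 0.048], [0.161, -0.987, 0.005], [0.048, 0.003, -0.999]]
wrist_force: [-0.1, 0.2, -0.1]
width: 0.885
finger_force: 0.0
```

```bash
python3 - <<'E'
from h import *
st(); t=grab_frame("top"); s=grab_frame("scene"); f=grab_frame("wrist")
r=lambda im,x,y,w,h:cv2.resize(im[y:y+h,x:x+w],(400,300),interpolation=cv2.INTER_CUBIC)
cv2.imwrite("pics/fin.png",np.vstack([np.hstack([r(t,265,112,140,105),cv2.resize(f,(400,300))]),np.hstack([r(s,150,205,140,105),cv2.resize(s,(400,300))])]))
E
```

```text
t 39.9 p [ 0.5105 -0.1917  0.1667] F [-0.1  0.2 -0.1] w 0.885 ff 0.0
```

View pics/fin.png

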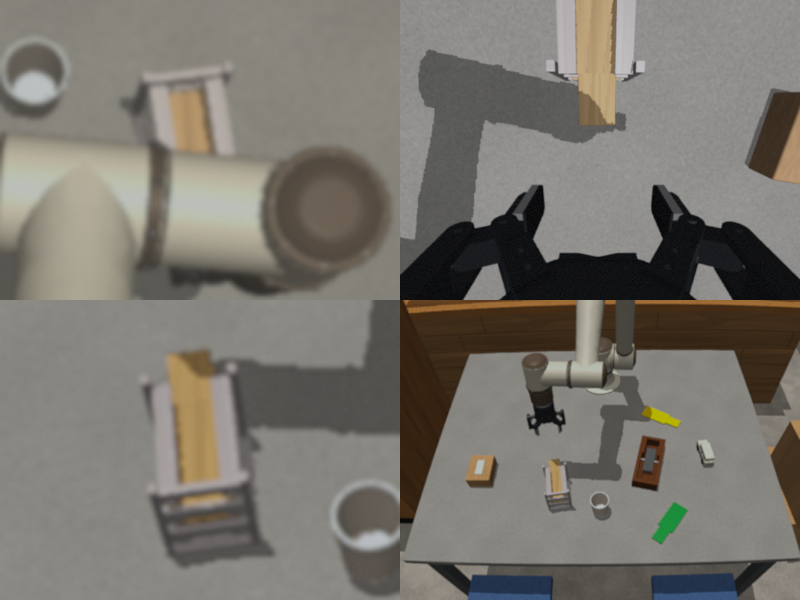

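The board sits on the middle rails and everything else is in place. One last numeric check of depth, level and height before handing in.

```bash
python3 - <<'E'
from h import *
rk=np.load("rk.npy");c=get_calibration("wrist");f=grab_frame("wrist").astype(int)
m=(f[:,:,2]-f[:,:,0])>28; m[:, :230]=0; m[:,330:]=0
rows=np.where(m[100:200].sum(1)>15)[0]+100; print("end row",rows.max())
for r in (125,145,165): i=np.where(m[r])[0]; print(r,i.min(),i.max())
for x in (-.053,-.057,-.061,-.065): print(x,proj(fr(rk,[(x,.022,.076),(x,-.022,.076)]),c).round(1).tolist())
for x in (-.02,-.04): print(x,proj(fr(rk,[(x,.022,.076),(x,-.022,.076)]),c).round(1).tolist())
E
```

```text
end row 175
125 250 302
145 251 301
165 251 301
-0.053 [[249.8, 170.4], [300.6, 170.4]]
-0.057 [[249.9, 175.1], [300.5, 175.0]]
-0.061 [[250.0, 179.6], [300.4, 179.6]]
-0.065 [[250.1, 184.2], [300.3, 184.1]]
-0.02 [[248.9, 131.1], [301.3, 131.1]]
-0.04 [[249.5, 155.2], [300.9, 155.2]]
```

```bash
python3 -c "
from station import *
print(close_job())"
```

```text
the job is handed in; nothing more can be done
None
```

I tipped the board, lifted it out by its raised end and laid it flat on the counter. I then slid it by the handle onto the rack's middle rails until it met the back stop, and handed the job in at about 40 s of the 69 s allowed. Its handle sticks out about 57 mm, and the last pictures show the other board and objects apparently undisturbed; the judge's result was not shown.

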